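# Fetch a file handle from the flap dispenser

### The job

Push the dispenser's spring flap open with the gripper and, holding it open, grip the tall slim file handle behind it; take the handle out and stand it upright, ferrule up, on the cork in the empty pocket of the dark tool block. Leave the squat mushroom knob standing where it is in the dispenser, and see that the flap has sprung shut.

Things in the scene. Friction and masses are not known exactly. Their poses are not given: they have to be found in the camera images.
- handle_center (a point): centre (half-way up) of the turned wooden file handle, loose, upright on the dispenser's floor, z axis up along it: wooden cylinder 26 mm in diameter, 46 mm tall, topped by a brass ferrule 20 mm in diameter, 60 mm tall in all, about 40 g. It stands near x = -16 mm, y = +52 or -52 mm in the dispenser's frame (the knob is at the other y)
- knob_center (a point): centre (half-way up) of the squat mushroom-shaped wooden knob, 34 mm across the cap and 45 mm tall, standing loose in the dispenser beside the handle, 104 mm away; to be left alone
- dispenser: fixed plywood box, 120 mm deep (x), 240 mm wide (y), covered only by the flap; origin at the centre of its underside, on the bench. Floor 4 mm thick; front (-x) and side walls 65 mm high, 8 mm thick; back (+x) with corner posts and a clear panel 134 mm high. The flap's hinge line runs along y at x = +56 mm, z = 130 mm
- flap (a joint): clear sprung flap, aluminium edge, 206 mm wide, 85 mm from hinge to edge. 0: shut, sloping 20 degrees down from the hinge, its edge at x = -24, z = 101 mm in the dispenser's frame, over the handle. Grows (rad) as it swings down and inwards, to 0.95; 1 to 2 N open it. Fingers lowered either side of the handle, spaced along the dispenser's y, open it to about 0.45; it shuts behind them as they rise
- pocket (a point): centre of the top of the cork disc (42 mm across) in the bottom of the empty pocket, z up. The pocket is round, 46 mm across; the block's top is 11 mm above the cork, the cork 13 mm above the bench. The block is fixed, 80 by 200 mm; its other pocket, 100 mm away along its length, holds another squat knob, its top 42 mm above the cork

How it is judged:
By the outcome, as a careful person would: the job done as asked, in the order asked, and still so for the second after the job is handed in, with the robot touching nothing.
It also fails if it takes over 51 s, if anything falls off the work surface, if the arm or the gripper's body presses on something with over 40 N, if the wrist force passes 120 N, or if a joint passes its speed limit or range.

### The arm

A 7-joint arm with a two-finger parallel gripper is mounted at the origin on the work surface. World frame = base frame: x ahead of the robot, y to its left, z up, the work surface at z = 0. Lengths are in m, angles in rad, forces in N, time in s.
With the tool pointing down it reaches from about 0.35 to 0.9 m from the base axis. Payload 19.9 kg.
Tool frame: the origin (TCP) lies midway between the tips of the shut fingers; the grasp point (between the pads) lies 19 mm behind it; z points along the fingers, y is the line along which they close (so a half turn about z gives the same grasp; the last joint's range is limited). The gripper opens to 94 mm and grips with 3 to 60 N. Pads are 16 mm wide; open, the fingers measure 119 mm over their backs; the gripper's body (75 mm by 177 mm) begins 78 mm behind the grasp point.
Start: joints at [1.065, 0.417, -0.01, 1.614, 0.005, 1.111, -0.053], TCP at [0.28, -0.559, 0.169] pointing down, gripper open.
Joint ranges: [-2.81, 2.81], [-0.39, 2.02], [-1.27, 1.25], [0.06, 2.57], [-1.19, 4.33], [0.19, 2], [-2.82, 2.82]. Speed limits (rad/s): [1.89, 1.89, 2.39, 2.39, 3.01, 3.01, 3.01].

### API

Orientations are given as a rotation vector (axis times angle).
In Python, from bench import arm gives the robot as it stands.
- The arm moves only by the shell command python3 -m inch 'ROWS' [FORCE]. ROWS is JSON, a list of rows, each a list of 7 numbers: the closure, from -1 (fully open) to 1 (shut), then the shift along the tool's x, y, z as a fraction of full scale, then the turn, a rotation vector about the tool's x, y, z as a fraction of full scale. In form: [[grip, tx, ty, tz, ax, ay, az], ...]. A call has 1 to 10 rows; each row shifts and turns the commanded pose from where the row before left it, along the tool's axes as they then stand; what a row does not reach is not made up. Full scale, the value 1, is 40 mm for a shift and 0.12 rad for a turn. A row lasts 1/10 s, in which the tool goes at most 50 mm and 8.59 degrees, less where a joint would pass 70% of its speed; a pose out of reach is approached as far as the arm can. A call with a number of a shift or a turn outside -1 to 1 is refused whole. A call with a gripper value outside its range is refused whole. The fingers move at their own pace and stop on an object; FORCE is the grip in N (left out, the last holds). Time passes only in rows, so rows that do not move let the fingers close. It gives the time, the measured TCP pose, the force, the opening and the grip force at its end, in the units of the state.
- arm.state(): the state, without advancing time (a new reading comes with each control period).
- arm.grab_frame(name): name is "scene" or "side" or "wrist"; returns a dict with "image" (400x640x3 uint8, red, green, blue), "intrinsics" (3x3 intrinsics, pixels), "extrinsics" (4x4, takes a point from camera to world coordinates); the wrist camera has in their place "hand_eye" (4x4, takes a point from camera to tool coordinates, whose origin is the TCP and whose axes are the flange's). Camera axes: x right, y down, z forward; pixel columns grow to the right and rows downward; lengths in m; the calibration is good to about 2 mm. A picture is of the moment at which its call begins: read the wrist's pose just before it. There is no depth.
- arm.job_done(): hands the job in; it is judged then, once.
The state is a dict: "time": time; "joint_positions": joint angles; "dq": joint speeds; "tau": joint torques, N m; "eef_pos": TCP position; "ee_rot": TCP orientation; "force": force on the tool from outside, world axes, zero at the start; "ft_torque": the same for the moment, N m; "finger_gap": finger opening in m; "finger_force": force on a finger pad.
Only numpy, scipy, OpenCV 4.12 (cv2) and the standard library are available. Lean on these libraries where they do the work, as an engineer would, in place of code of your own. Each camera call takes 0.05 s, during which the arm holds its last target. There are 200 camera calls.

## Working session

There is one attempt and no reset: what is moved stays moved. The work goes in short steps, Python scripts to look and compute and a shell command to move; the robot and the scene stay as the last step left them, time stands still between calls to the robot, and variables do not carry over. Pictures are saved under pics/ and viewed, at most 10 in all, crops included, and the job is handed in when it is done.

```bash
ls; mkdir -p pics; python3 - <<'E'
from bench import arm
import cv2,numpy as np
s=arm.state();print({k:np.round(v,3).tolist() for k,v in s.items()})
for n in("scene","side"):
    f=arm.grab_frame(n);cv2.imwrite(f"pics/{n}0.png",f["image"][:,:,::-1]);np.savez(f"pics/{n}0.npz",**f)
    print(n,np.round(f["intrinsics"],1).tolist(),np.round(f["extrinsics"],3).tolist())
E
```

```text
pics
{'time': 0.0, 'joint_positions': [1.065, 0.418, -0.01, 1.614, 0.005, 1.111, -0.053], 'dq': [0.001, -0.0, -0.0, 0.0, 0.0, 0.002, -0.0], 'tau': [-0.0, -85.126, 0.638, -42.599, -0.049, 0.019, 0.0], 'eef_pos': [0.279, -0.559, 0.168], 'ee_rot': [-3.056, -0.722, 0.001], 'force': [0.521, -0.425, 0.19], 'ft_torque': [0.085, -0.075, 0.005], 'finger_force': 0.0, 'finger_gap': 0.094}
scene [[419.1, 0.0, 312.8], [0.0, 419.1, 201.4], [0.0, 0.0, 1.0]] [[0.467, 0.514, -0.72, 1.282], [0.884, -0.251, 0.394, -0.385], [0.022, -0.82, -0.572, 0.65], [0.0, 0.0, 0.0, 1.0]]
side [[453.4, 0.0, 320.9], [0.0, 453.4, 207.3], [0.0, 0.0, 1.0]] [[-0.955, -0.137, 0.264, 0.349], [-0.297, 0.477, -0.827, 0.749], [-0.013, -0.868, -0.496, 0.577], [0.0, 0.0, 0.0, 1.0]]
```

View pics/scene0.png

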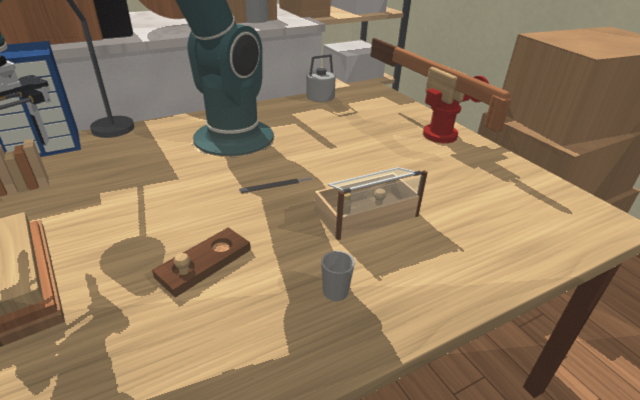

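View pics/side0.png

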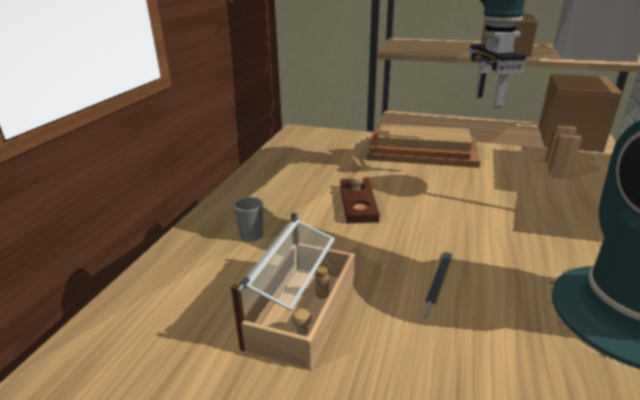

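The scene view shows the block's empty pocket near (221,246), and the dispenser with post bases near (339,235) and (420,216). The side view shows the handle near (322,280), the knob near (303,320) and the empty pocket near (361,207). I'll enlarge both.

```bash
python3 - <<'E'
import cv2,numpy as np
a=cv2.imread("pics/scene0.png");b=cv2.imread("pics/side0.png")
A=cv2.resize(a[155:300,145:435],(800,400),interpolation=cv2.INTER_CUBIC)
cv2.imwrite("pics/sc.png",A)
B=cv2.resize(b[170:370,220:400],(540,600),interpolation=cv2.INTER_CUBIC)
cv2.imwrite("pics/sd.png",B)
E
```

```text
(no output)
```

View pics/sc.png

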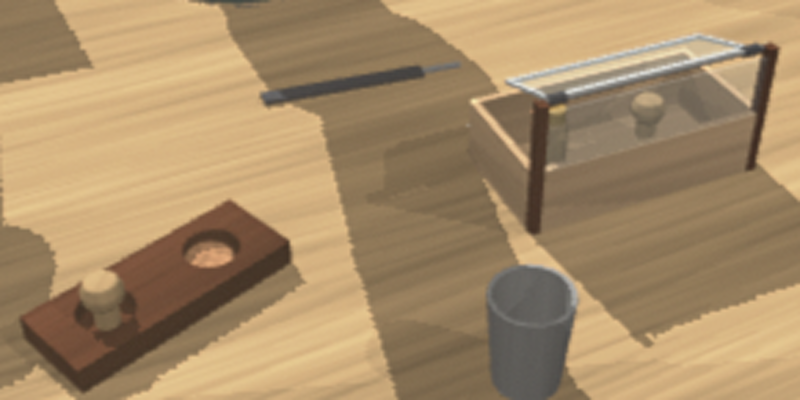

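View pics/sd.png

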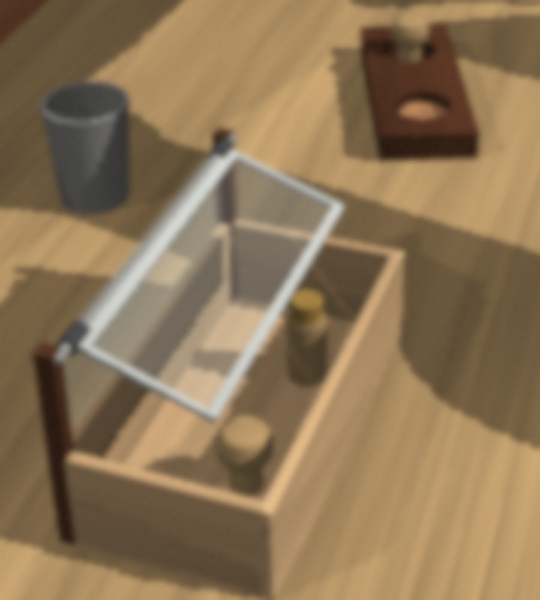

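The side crop shows the handle's ferrule at crop (308,298), the knob cap at (246,435), the front wall's top corners at (272,512) and (404,253), and the pocket rim at (424,108). The scene crop shows the pocket rim at (211,249) and post bases at (533,232) and (751,169).

```bash
cat >h.py <<'E'
import numpy as np
def ray(f,u,v,z=None):
    K=f["intrinsics"];E=f["extrinsics"];d=E[:3,:3]@np.linalg.solve(K,[u,v,1.]);o=E[:3,3]
    return o+d*(z-o[2])/d[2]
def tri(f,p,g,q):
    A=np.zeros((3,3));b=np.zeros(3)
    for F,(u,v) in((f,p),(g,q)):
        d=F["extrinsics"][:3,:3]@np.linalg.solve(F["intrinsics"],[u,v,1.]);d/=np.linalg.norm(d);P=np.eye(3)-np.outer(d,d);A+=P;b+=P@F["extrinsics"][:3,3]
    return np.linalg.solve(A,b)
E
python3 - <<'E'
from h import *
S=np.load("pics/scene0.npz");D=np.load("pics/side0.npz")
sc=lambda x,y:(145+x/2.7586,155+y/2.7586); sd=lambda x,y:(220+x/3,170+y/3)
for n,c,z in[("pocket",(211,249),.024),("blk1",(22,322),.024),("blk2",(230,201),.024),("blk3",(290,243),.024),("blk4",(83,374),.024),("postA",(533,232),0),("postB",(751,169),0),("posttopA",(540,102),.134),("posttopB",(768,47),.134),("knobtop",(648,95),.049)]:print("sc",n,ray(S,*sc(*c),z).round(4))
for n,c,z in[("pocket",(424,108),.024),("blkNL",(382,135),.024),("blkNR",(475,135),.024),("blkFR",(442,26),.024),("blkFL",(362,30),.024),("post",(67,542),0),("corner",(272,597),0),("frN",(272,512),.065),("frF",(404,253),.065),("bkN",(68,457),.065),("ptN",(45,350),.134),("ptF",(222,133),.134),("ferrule",(308,298),.064),("woodtop",(308,317),.05),("knob",(246,437),.037),("edgeN",(214,414),.101),("edgeF",(341,206),.101)]:print("sd",n,ray(D,*sd(*c),z).round(4))
print("tri pocket",tri(S,sc(211,249),D,sd(424,108)),"ptN",tri(S,sc(768,47),D,sd(45,350)),"ptF",tri(S,sc(540,102),D,sd(222,133)))
E
```

```text
sc pocket [ 0.5564 -0.219   0.024 ]
sc blk1 [ 0.5742 -0.3717  0.024 ]
sc blk2 [ 0.503 -0.185  0.024]
sc blk3 [ 0.5779 -0.1586  0.024 ]
sc blk4 [ 0.6474 -0.3429  0.024 ]
sc postA [0.6309 0.0446 0.    ]
sc postB [0.6431 0.2769 0.    ]
sc posttopA [0.6271 0.0446 0.134 ]
sc posttopB [0.6399 0.2704 0.134 ]
sc knobtop [0.5541 0.2146 0.049 ]
sd pocket [ 0.5496 -0.2056  0.024 ]
sd blkNL [ 0.572  -0.1541  0.024 ]
sd blkNR [ 0.5012 -0.1744  0.024 ]
sd blkFR [ 0.5678 -0.3589  0.024 ]
sd blkFL [ 0.6362 -0.331   0.024 ]
sd post [0.6392 0.2804 0.    ]
sd corner [0.5189 0.2838 0.    ]
sd frN [0.5165 0.2861 0.065 ]
sd frF [0.5051 0.0524 0.065 ]
sd bkN [0.6317 0.2802 0.065 ]
sd ptN [0.638 0.278 0.134]
sd ptF [0.6265 0.0515 0.134 ]
sd ferrule [0.5508 0.1132 0.064 ]
sd woodtop [0.5507 0.1141 0.05  ]
sd knob [0.5575 0.2115 0.037 ]
sd edgeN [0.5539 0.2642 0.101 ]
sd edgeF [0.544  0.0635 0.101 ]
tri pocket [ 0.55125995 -0.21710165  0.01829782] ptN [0.6384983  0.27417816 0.13158643] ptF [0.62693127 0.0464589  0.13214229]
```

```bash
python3 -m inch '[[-0.15,0,0,-0.5,0,0,0.857],[-0.15,0,0,-0.5,0,0,0.857],[-0.15,0,0,-0.5,0,0,0.857],[-0.15,0,0,-0.5,0,0,0.857],[-0.15,0,0,-0.5,0,0,0.857],[-0.15,0.25,-0.714,0,0,0,0],[-0.15,0.25,-0.714,0,0,0,0],[-0.15,0.25,-0.714,0,0,0,0],[-0.15,0.25,-0.714,0,0,0,0]]'
```

```text
time: 1.0
eef_pos: [0.3255, -0.4456, 0.2687]
ee_rot: [-3.14, 0.079, 0.001]
force: [0.1, -0.0, 0.4]
finger_gap: 0.0542
finger_force: 0.0
```

```bash
python3 -m inch '[[-0.15,0.25,-0.714,0,0,0,0],[-0.15,0.25,-0.714,0,0,0,0],[-0.15,0.25,-0.714,0,0,0,0],[-0.15,0.25,-0.714,0,0,0,0],[-0.15,0.25,-0.714,0,0,0,0],[-0.15,0.25,-0.714,0,0,0,0],[-0.15,0.25,-0.714,0,0,0,0],[-0.15,0.25,-0.714,0,0,0,0],[-0.15,0.25,-0.714,0,0,0,0],[-0.15,0.25,-0.714,0,0,0,0]]'
python3 -m inch '[[-0.15,0.25,-0.714,0,0,0,0],[-0.15,0.25,-0.714,0,0,0,0],[-0.15,0.25,-0.714,0,0,0,0],[-0.15,0.25,-0.714,0,0,0,0],[-0.15,0.25,-0.714,0,0,0,0],[-0.15,0.25,-0.714,0,0,0,0],[-0.15,0.2,-0.5,0,0,0,0],[-0.15,0,0,0,0,0,0],[-0.15,0,0,0,0,0,0]]'
cat >>h.py <<'E'
def wrist(name):
    from bench import arm; import cv2
    from scipy.spatial.transform import Rotation as R
    s=arm.state();f=arm.grab_frame("wrist");T=np.eye(4);T[:3,:3]=R.from_rotvec(s["ee_rot"]).as_matrix();T[:3,3]=s["eef_pos"]
    cv2.imwrite(f"pics/{name}.png",f["image"][:,:,::-1]);f["extrinsics"]=T@f["hand_eye"]
    np.savez(f"pics/{name}.npz",intrinsics=f["intrinsics"],extrinsics=f["extrinsics"])
    print(np.round(s["eef_pos"],4),np.round(s["ee_rot"],4),f["extrinsics"].round(3).tolist(),f["intrinsics"].round(1).tolist())
E
python3 -c "from h import *;wrist('w1')"
```

```text
time: 2.0
eef_pos: [0.4397, -0.1654, 0.2689]
ee_rot: [-3.141, 0.079, 0.001]
force: [-0.1, 0.1, -1.1]
finger_gap: 0.0539
finger_force: 0.0
time: 2.9
eef_pos: [0.5169, 0.0209, 0.2687]
ee_rot: [3.141, -0.078, -0.001]
force: [-0.4, 0.4, -0.4]
finger_gap: 0.0542
finger_force: 0.0
[0.5169 0.0209 0.2687] [ 3.1406e+00 -7.8400e-02 -1.3000e-03] [[-0.049, -0.966, -0.254, 0.59], [-0.999, 0.048, 0.012, 0.018], [0.0, 0.254, -0.967, 0.484], [0.0, 0.0, 0.0, 1.0]] [[352.7, 0.0, 317.4], [0.0, 352.7, 196.2], [0.0, 0.0, 1.0]]
```

View pics/w1.png

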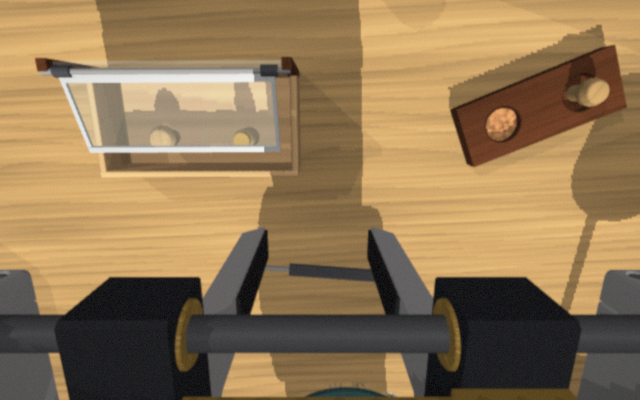

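The wrist view shows the handle's ferrule near (243,138), the knob near (164,138), the front wall's outer edge from (102,176) to (298,173), and the empty pocket near (502,124).

```bash
python3 - <<'E'
from h import *; import cv2
W=np.load("pics/w1.npz");D=np.load("pics/side0.npz")
im=cv2.imread("pics/w1.png");hsv=cv2.cvtColor(im,cv2.COLOR_BGR2HSV)
for n,(x0,y0,x1,y1) in dict(f=(228,120,262,150),p=(478,98,525,148)).items():
    c=hsv[y0:y1,x0:x1]
    if n=="f":m=(c[...,1]>105)&(c[...,2]>110)
    else:m=(c[...,2]>120)
    k,l,st,ce=cv2.connectedComponentsWithStats(m.astype('uint8'));i=1+np.argmax(st[1:,4]);print(n,st[i],ce[i]+[x0,y0])
    if n=="f":print(ray(W,*(ce[i]+[x0,y0]),.064))
    else:print(ray(W,*(ce[i]+[x0,y0]),.013))
print("rim",ray(W,502,124,.024))
for p in[(102,176),(298,173)]:print("front",ray(W,*p,.065))
print("knob",ray(W,164,138,.045))
print("tri",tri(W,(243,138),D,(220+308/3,170+298/3)))
cv2.imwrite("pics/w1c.png",np.hstack([cv2.resize(im[90:190,180:310],None,fx=4,fy=4),cv2.resize(im[95:150,475:528],(385,400))])[:, :])
E
```

```text
f [  5  13  16  11 144] [240.72916667 138.63888889]
[0.55395811 0.10984387 0.064     ]
p [  8  10  30  32 757] [500.69088507 123.07926024]
[ 0.55293204 -0.2208695   0.013     ]
rim [ 0.55254356 -0.21706173  0.024     ]
front [0.51772985 0.28178731 0.065     ]
front [0.50968861 0.04491524 0.065     ]
knob [0.55779844 0.20836501 0.045     ]
tri [0.55338368 0.10781043 0.05940149]
```

```bash
python3 -m inch '[[-0.15,0.255,-0.757,0,0,0,0],[-0.15,0.255,-0.757,0,0,0,0],[-0.15,0.255,-0.757,0,0,0,0],[-0.15,0,0,0.87,0,0,0],[-0.15,0,0,0.87,0,0,0],[-0.15,0,0,0.87,0,0,0],[-0.15,0,0,0.87,0,0,0],[-0.15,0,0,0,0,0,0],[-0.15,0,0,0,0,0,0]]'
python3 -c "from h import *;wrist('w2')"
```

```text
time: 3.85
eef_pos: [0.5524, 0.1096, 0.1307]
ee_rot: [3.14, -0.08, -0.0]
force: [0.5, -0.2, 0.7]
finger_gap: 0.0542
finger_force: 0.0
[0.5524 0.1096 0.1307] [ 3.1405e+00 -8.0500e-02 -4.0000e-04] [[-0.051, -0.966, -0.253, 0.625], [-0.999, 0.049, 0.012, 0.106], [0.001, 0.254, -0.967, 0.346], [0.0, 0.0, 0.0, 1.0]] [[352.7, 0.0, 317.4], [0.0, 352.7, 196.2], [0.0, 0.0, 1.0]]
```

View pics/w2.png

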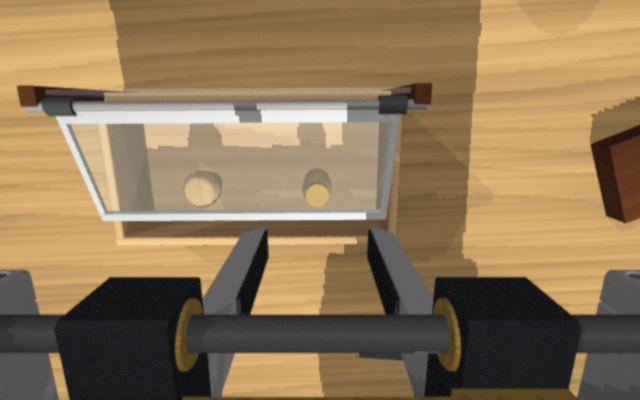

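The ferrule at (317,194) casts to (0.553, 0.110), right between the fingers, and the flap's edge at row 215 casts to x≈0.547, under the fingers. I'll lower now.

```bash
python3 -m inch '[[-0.15,0.03,0,0.25,0,0,0],[-0.15,0,0,0.25,0,0,0],[-0.15,0,0,0.25,0,0,0],[-0.15,0,0,0.25,0,0,0],[-0.15,0,0,0.25,0,0,0]]'; python3 -m inch '[[-0.15,0,0,0.25,0,0,0],[-0.15,0,0,0.25,0,0,0],[-0.15,0,0,0.25,0,0,0],[-0.15,0,0,0.25,0,0,0],[-0.15,0,0,0.2,0,0,0],[-0.15,0,0,0.19,0,0,0],[-0.15,0,0,0,0,0,0]]'
python3 - <<'E'
from bench import arm;import cv2
a=arm.grab_frame("side")["image"][190:370,200:380,::-1];b=arm.grab_frame("wrist")["image"][60:260,:,::-1]
cv2.imwrite("pics/g1.png",cv2.resize(a,(600,600),interpolation=2))
E
```

```text
time: 4.4
eef_pos: [0.5533, 0.1101, 0.0789]
ee_rot: [-3.141, 0.079, 0.001]
force: [-0.1, 0.2, 0.6]
finger_gap: 0.0542
finger_force: 0.0
time: 5.1
eef_pos: [0.5525, 0.11, 0.0231]
ee_rot: [3.14, -0.079, -0.003]
force: [-4.3, 0.6, -2.4]
finger_gap: 0.0539
finger_force: 2.3
```

View pics/g1.png

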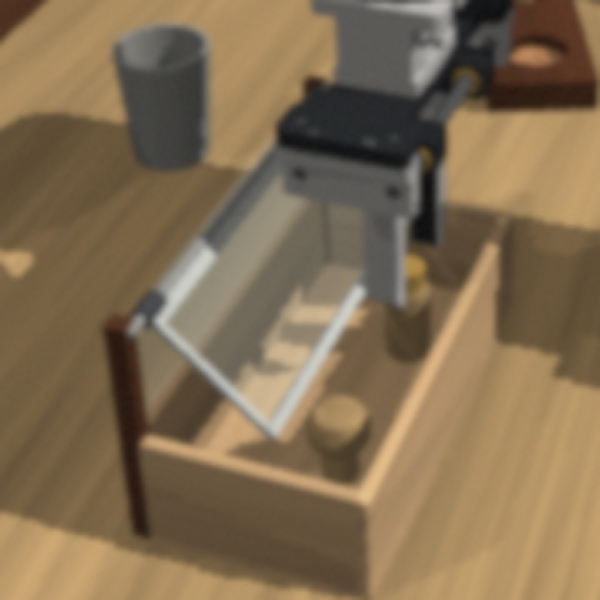

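```bash
python3 - <<'E'
from h import *; from bench import arm; import cv2
D=np.load("pics/side0.npz");Ti=np.linalg.inv(D["extrinsics"])
for p in [(.5525,.145,.023),(.5525,.11,.023),(.5525,.075,.023),(.5525,.145,.08),(.553,.11,.064),(.553,.11,.004)]:
    q=D["intrinsics"]@(Ti@[*p,1])[:3];q=q[:2]/q[2];print(p,((q-[200,190])/.3).round())
s=arm.state();print(s["time"],s["eef_pos"],s["finger_gap"],s["force"],s["finger_force"])
f=arm.grab_frame("side");cv2.imwrite("pics/g2.png",cv2.resize(f["image"][190:370,200:380,::-1],(600,600)))
print(np.abs(cv2.imread("pics/g2.png").astype(int)-cv2.imread("pics/g1.png")).mean())
E
```

```text
(0.5525, 0.145, 0.023) [390. 358.]
(0.5525, 0.11, 0.023) [408. 318.]
(0.5525, 0.075, 0.023) [426. 281.]
(0.5525, 0.145, 0.08) [388. 275.]
(0.553, 0.11, 0.064) [407. 260.]
(0.553, 0.11, 0.004) [408. 344.]
5.2 [0.5522211  0.11002646 0.02369452] 0.05402054121388446 [-6.98357113 -0.04273232 -3.25342858] 3.2116581592708826
0.9983953703703704
```

```bash
python3 - <<'E'
from h import *; import cv2
D=np.load("pics/side0.npz");Ti=np.linalg.inv(D["extrinsics"])
R=np.array([[.999,.045],[-.045,.999]])
def pr(p):
    q=D["intrinsics"]@(Ti@[*p,1])[:3];q=q[:2]/q[2];return ((q-[200,190])/.3).round()
for a in(0,.2,.45,.7):
    t=.349+a
    for y in(.103,-.103):
        w=R@[.056-.085*np.cos(t),y]+[.572,.162];print(a,y,pr((*w,.130-.085*np.sin(t))))
for z in(.023,.06,.1,.12,.16):print(z,pr((.5525,.145,z)),pr((.5525,.198,z)),pr((.59,.198,z)))
E
```

```text
0 0.103 [305. 397.]
0 -0.103 [448. 159.]
0.2 0.103 [292. 418.]
0.2 -0.103 [436. 179.]
0.45 0.103 [268. 438.]
0.45 -0.103 [414. 199.]
0.7 0.103 [237. 449.]
0.7 -0.103 [387. 211.]
0.023 [390. 358.] [359. 423.] [291. 409.]
0.06 [388. 305.] [357. 369.] [287. 355.]
0.1 [387. 245.] [354. 307.] [283. 293.]
0.12 [386. 213.] [353. 275.] [281. 261.]
0.16 [385. 148.] [351. 207.] [277. 195.]
```

View pics/g2.png

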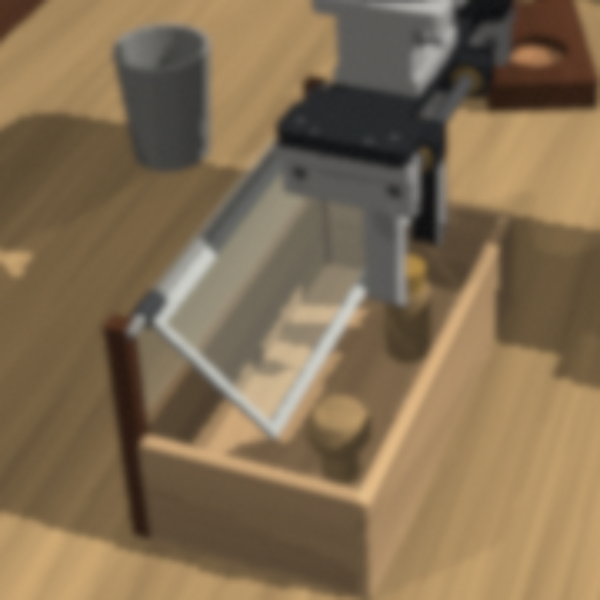

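The flap is open to about 0.4. But the near finger's tip shows at (385,300), which puts it at z≈0.063, while the reported TCP says 0.023. I'll check this against the start picture and the wrist view.

```bash
python3 - <<'E'
from h import *; import cv2
from scipy.spatial.transform import Rotation as R
D=np.load("pics/side0.npz");Ti=np.linalg.inv(D["extrinsics"])
Rt=R.from_rotvec([-3.056,-.722,.001]).as_matrix();p0=np.array([.279,-.559,.168])
for dz in(0,-.04):
  for sy in(-.047,.047,-.0595,.0595):
    p=p0+Rt@[0,sy,dz];q=D["intrinsics"]@(Ti@[*p,1])[:3];print(dz,sy,(q[:2]/q[2]).round(1))
im=cv2.imread("pics/side0.png")
g=cv2.cvtColor(im,cv2.COLOR_BGR2GRAY)
print("rows 80..112 step2, cols 476..512 step 2");
for v in range(84,116,2):print(v,g[v,474:514:2])
E
```

```text
0 -0.047 [494.2 119.6]
0 0.047 [478.3 109.2]
0 -0.0595 [496.5 121.1]
0 0.0595 [476.3 107.9]
-0.04 -0.047 [496.9 105.1]
-0.04 0.047 [480.5  95.4]
-0.04 -0.0595 [499.2 106.5]
-0.04 0.0595 [478.5  94.2]
rows 80..112 step2, cols 476..512 step 2
84 [ 99  93  77  38  27  61  95  99  99  98  97  95  86  88 100 109 110 101
  99  99]
86 [ 99  91  70  32  28  71  97 100  99  98  97  93  90 106 110 110 102 100
  99  98]
88 [ 99  89  62  28  32  79  99 100  99  97  96  92  92 108 111 106 103  98
  98  98]
90 [ 98  88  60  25  38  83  97 100  99  99  98  91  98 110 110 109 103  98
  98  98]
92 [ 96  86  56  25  45  88  97  99  98  98  96  89 102 111 112 107  99  98
  99  98]
94 [ 96  82  45  26  53  92  98  98  98  97  96  89 104 111 111 105  97  97
  97  97]
96 [ 96  83  46  37  66  94  99  98  96  97  94  90 107 111 107 101  97  96
  97  97]
98 [ 98  92  78  81  91  99  99  97  98  97  92  92 109 111 105  99  97  98
  97  97]
100 [ 98  98  97  97  97  98  97  98  98  96  90  95 109 111 109 100  98  97
  97  97]
102 [ 97  97  99  98  98  98  98  99  98  95  90  99 111 112 109 101  97  97
  97  98]
104 [ 98  96  98  97  97  97  98  97  97  95  89  98 107 106 104  99  97  97
  97  98]
106 [97 96 98 96 96 97 97 98 97 94 85 80 81 85 93 97 97 97 97 97]
108 [97 97 97 96 97 97 98 98 97 94 89 86 88 93 96 97 96 97 96 98]
110 [98 97 96 97 97 97 97 97 98 97 96 96 96 96 97 96 96 97 98 98]
112 [96 97 95 97 97 97 97 96 97 98 97 96 96 98 97 97 97 98 98 98]
114 [96 96 95 95 97 97 98 97 96 97 98 97 96 96 97 97 99 97 97 96]
```

Three views agree that the real fingertips are about 38 mm short of the reported TCP: side at the start, side now, and the wrist. I'll go by the images and lower the rest of the way with a force check.

```bash
python3 -m inch '[[-0.15,0,0,0.25,0,0,0],[-0.15,0,0,0,0,0,0]]'; python3 -m inch '[[-0.15,0,0,0.2,0,0,0],[-0.15,0,0,0,0,0,0]]' 
python3 - <<'E'
from bench import arm;import cv2
a=arm.grab_frame("side")["image"][190:370,200:380,::-1];b=arm.grab_frame("wrist")["image"][60:260,160:480,::-1]
cv2.imwrite("pics/g3.png",a);cv2.imwrite("pics/g3w.png",b)
E
```

```text
time: 5.45
eef_pos: [0.5531, 0.11, 0.0135]
ee_rot: [3.141, -0.079, -0.001]
force: [-2.2, -0.4, -0.4]
finger_gap: 0.0539
finger_force: 1.2
time: 5.65
eef_pos: [0.5532, 0.1101, 0.0055]
ee_rot: [3.141, -0.079, -0.001]
force: [-2.0, 0.6, 0.9]
finger_gap: 0.0541
finger_force: 0.9
```

```bash
python3 -m inch '[[-0.15,0,0,0.12,0,0,0],[-0.15,0,0,0,0,0,0]]'; python3 -m inch '[[-0.15,0,0,0.1,0,0,0],[-0.15,0,0,0,0,0,0]]'
```

```text
time: 5.95
eef_pos: [0.5534, 0.1101, 0.0011]
ee_rot: [-3.141, 0.079, 0.0]
force: [-2.0, -0.7, 0.1]
finger_gap: 0.0539
finger_force: 0.8
time: 6.15
eef_pos: [0.5533, 0.1101, -0.0029]
ee_rot: [-3.141, 0.079, 0.001]
force: [-1.5, 0.8, 0.2]
finger_gap: 0.0541
finger_force: 0.6
```

The reading is below the dispenser floor with no contact force, so the offset is real. I'll finish the descent and grip gently.

```bash
python3 -m inch '[[-0.15,0,0,0.25,0,0,0],[-0.15,0,0,0,0,0,0]]'; python3 -m inch '[[1,0,0,0,0,0,0],[1,0,0,0,0,0,0],[1,0,0,0,0,0,0],[1,0,0,0,0,0,0],[1,0,0,0,0,0,0],[1,0,0,0,0,0,0],[1,0,0,0,0,0,0],[1,0,0,0,0,0,0]]' 15
python3 - <<'E'
from bench import arm;import cv2
a=arm.grab_frame("side")["image"][190:370,200:380,::-1]
cv2.imwrite("pics/g4.png",cv2.resize(a,(600,600),interpolation=2))
E
```

```text
time: 6.35
eef_pos: [0.5527, 0.11, -0.0138]
ee_rot: [3.14, -0.079, -0.002]
force: [-2.3, 0.4, -0.0]
finger_gap: 0.0539
finger_force: 0.9
time: 7.15
eef_pos: [0.5536, 0.1101, -0.0124]
ee_rot: [-3.141, 0.079, -0.0]
force: [-2.4, 1.5, 2.4]
finger_gap: 0.0257
finger_force: 15.5
```

View pics/g4.png

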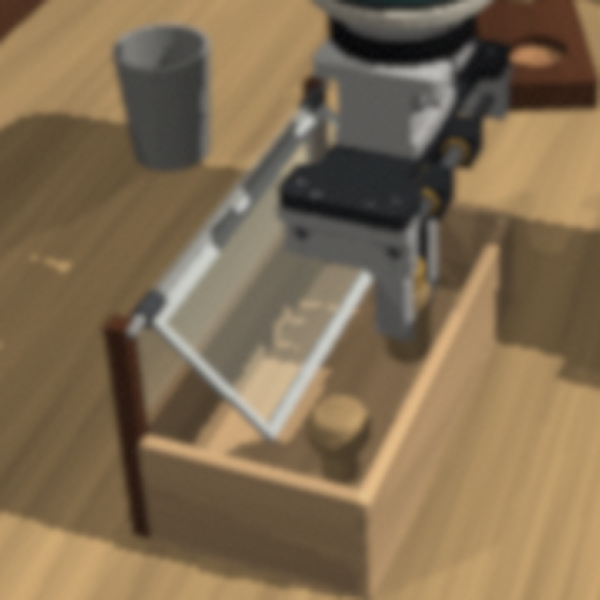

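The fingers have the handle's wood (gap 25.7 mm), the flap is open behind them and the knob is untouched. Now I'll lift.

```bash
python3 -m inch '[[1,0,0,-0.15,0,0,0],[1,-0.05,0,-0.25,0,0,0],[1,-0.05,0,-0.25,0,0,0],[1,-0.05,0,-0.25,0,0,0],[1,0,0,-0.25,0,0,0],[1,0,0,-0.25,0,0,0],[1,0,0,-0.25,0,0,0]]' 25; python3 -m inch '[[1,0,0,-0.25,0,0,0],[1,0,0,-0.25,0,0,0],[1,0,0,-0.25,0,0,0],[1,0,0,-0.35,0,0,0],[1,0,0,-0.5,0,0,0],[1,0,0,-0.5,0,0,0],[1,0,0,-0.5,0,0,0],[1,0,0,-0.5,0,0,0],[1,0,0,-0.5,0,0,0],[1,0,0,0,0,0,0]]'
```

```text
time: 7.9
eef_pos: [0.5351, 0.1088, 0.0477]
ee_rot: [3.135, -0.076, -0.037]
force: [-50.6, -0.3, -34.7]
finger_gap: 0.0251
finger_force: 38.4
time: 8.9
eef_pos: [0.5491, 0.1107, 0.2005]
ee_rot: [-3.14, 0.08, -0.007]
force: [-0.1, -0.7, -0.9]
finger_gap: 0.0253
finger_force: 25.0
```

The lift met up to 50 N, presumably the flap dragging on the tool, and it's now free. I'll carry over to the pocket and inspect.

```bash
python3 -m inch '[[1,0.05,0.82,0,0,0,0],[1,0.05,0.82,0,0,0,0],[1,0.05,0.82,0,0,0,0],[1,0.05,0.82,0,0,0,0],[1,0.05,0.82,0,0,0,0],[1,0.05,0.82,0,0,0,0],[1,0.05,0.82,0,0,0,0],[1,0.05,0.82,0,0,0,0],[1,0.05,0.82,0,0,0,0],[1,0.05,0.82,0,0,0,0]]'; python3 -m inch '[[1,0,0,0.7,0,0,0],[1,0,0,0.7,0,0,0],[1,0,0,0.7,0,0,0],[1,0,0,0,0,0,0],[1,0,0,0,0,0,0],[1,0,0,0,0,0,0]]'
python3 - <<'E'
from h import *; from bench import arm;import cv2
wrist('w5')
S=arm.grab_frame("scene");D=arm.grab_frame("side")
a=cv2.imread("pics/w5.png");cv2.imwrite("pics/sc5.png",S["image"][:,:,::-1]);cv2.imwrite("pics/sd5.png",D["image"][:,:,::-1])
s=S["image"][150:300,140:290,::-1];d=D["image"][60:360,220:420,::-1]
r=lambda x,w,h:cv2.resize(x,(w,h),interpolation=cv2.INTER_CUBIC)
cv2.imwrite("pics/m5.png",np.hstack([r(d,400,600),np.vstack([r(s,400,350),r(a[60:300,160:480],400,250)])]))
E
```

```text
time: 9.9
eef_pos: [0.5506, -0.2197, 0.197]
ee_rot: [3.14, -0.079, -0.0]
force: [-0.1, -0.2, -0.2]
finger_gap: 0.0254
finger_force: 25.0
time: 10.5
eef_pos: [0.5517, -0.2184, 0.115]
ee_rot: [3.14, -0.079, 0.003]
force: [0.2, 0.0, 0.2]
finger_gap: 0.0251
finger_force: 25.0
[ 0.5517 -0.2184  0.115 ] [ 3.1399e+00 -7.9200e-02  2.8000e-03] [[-0.05, -0.967, -0.251, 0.624], [-0.999, 0.049, 0.012, -0.221], [0.001, 0.251, -0.968, 0.33], [0.0, 0.0, 0.0, 1.0]] [[352.7, 0.0, 317.4], [0.0, 352.7, 196.2], [0.0, 0.0, 1.0]]
```

View pics/m5.png

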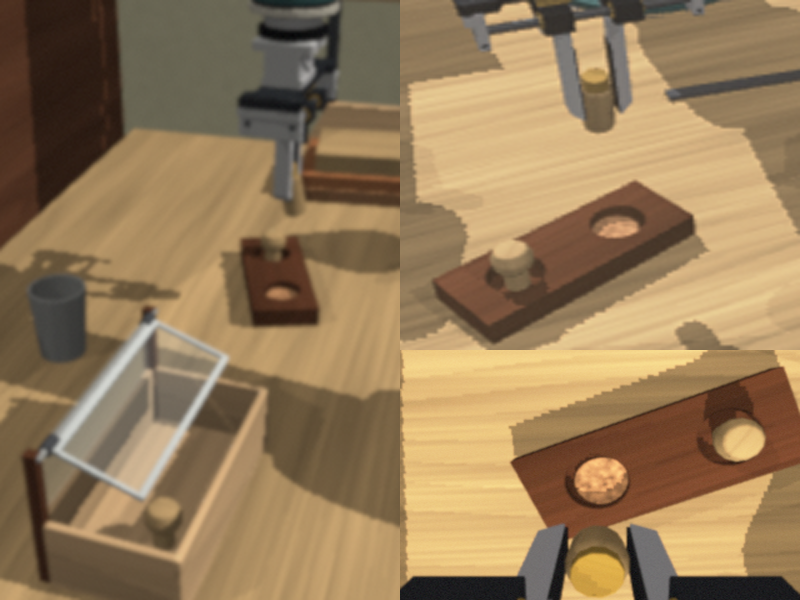

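The side inset shows the flap shut again and the knob standing, and the scene inset shows the pocket empty. In the wrist inset the handle is in the grip but looks pivoted, its bottom toward −x. I'll measure the tilt before placing.

```bash
python3 - <<'E'
from h import *; import cv2
def prof(fn,u,v0,v1,horiz=False,s=1):
    h=cv2.cvtColor(cv2.imread(fn),cv2.COLOR_BGR2HSV)
    L=h[u,v0:v1:s] if horiz else h[v0:v1:s,u]
    print(fn,u,v0,' '.join(f"{a}/{b}/{c}" for a,b,c in L))
prof("pics/w5.png",318,216,300,s=2)
prof("pics/w5.png",278,285,352,True,3)
prof("pics/sc5.png",213,174,208); prof("pics/sc5.png",215,174,208)
prof("pics/sc5.png",196,200,230,True);prof("pics/sc5.png",183,200,230,True)
for v in(154,158,162,165):prof("pics/sd5.png",v,356,380,True)
prof("pics/sd5.png",368,148,172)
E
```

```text
pics/w5.png 318 216 11/160/129 10/162/126 10/165/125 10/163/130 11/167/128 10/153/130 12/143/118 17/118/102 17/113/104 17/115/106 16/118/108 19/123/104 17/118/110 17/119/118 17/120/125 17/117/133 19/132/120 20/167/99 21/180/95 19/168/132 19/169/211 20/172/228 21/168/229 20/170/226 21/173/223 21/171/225 20/170/226 20/171/224 20/172/221 20/168/221 20/170/222 20/168/222 20/170/222 20/172/219 20/170/217 20/171/213 20/170/206 20/170/207 20/171/204 20/169/205 20/166/211 20/130/232
pics/w5.png 278 285 120/21/24 165/20/26 17/125/129 18/125/196 20/171/197 20/173/200 20/172/202 20/169/205 20/172/202 20/169/210 20/170/221 20/168/222 20/174/220 20/171/219 20/169/222 20/172/220 20/168/220 20/174/220 19/145/199 19/114/233 20/90/34 38/41/25 80/28/27
pics/sc5.png 213 174 18/99/216 18/97/219 19/96/223 19/95/227 18/99/222 18/118/182 19/135/182 19/133/186 19/134/200 19/134/205 19/134/202 19/131/165 19/120/115 18/118/112 19/123/110 19/119/114 17/102/130 17/97/124 17/97/116 17/97/116 18/93/115 17/94/114 18/93/112 17/96/112 18/93/112 18/93/110 18/94/111 18/94/111 18/96/109 18/95/110 17/93/110 17/92/108 17
[... 1710 characters left out ...]
5 17/112/118 17/113/129 18/114/137 17/110/148 17/112/157 18/112/166 17/113/172 17/111/174 18/113/173 18/111/172 17/113/169 17/112/166
pics/sd5.png 165 356 18/113/160 17/112/157 18/111/156 17/112/157 17/110/155 18/113/144 18/113/122 17/111/101 17/113/90 18/113/88 18/112/93 17/111/103 18/113/115 17/111/126 18/113/136 18/112/148 17/112/161 18/112/173 17/113/179 18/111/179 18/111/179 18/111/179 18/112/180 18/110/181
pics/sd5.png 368 148 18/113/153 18/111/149 18/111/140 18/110/135 17/109/133 18/112/132 18/111/129 17/110/128 18/110/125 18/111/124 18/110/123 18/112/121 18/111/119 18/112/118 17/112/118 17/112/118 17/113/117 18/113/115 18/110/118 18/112/130 18/112/155 17/111/174 17/111/182 18/110/183
```

```bash
python3 - <<'E'
from h import *
from scipy.spatial.transform import Rotation as R
W=np.load("pics/w5.npz");S=np.load("pics/scene0.npz");D=np.load("pics/side0.npz")
T=np.eye(4);T[:3,:3]=R.from_rotvec([3.1399,-.0792,.0028]).as_matrix();T[:3,3]=[.5517,-.2184,.115]
def pr(F,p):
    q=F["intrinsics"]@(np.linalg.inv(F["extrinsics"])@T@[*p,1])[:3];return q[:2]/q[2]
for th in(0,.1,.15,.2,.25,.3):
  top=np.array([.0005,0,-.0764]);ax=np.array([-np.sin(th),0,np.cos(th)])  # axis toward bottom
  b=top+.06*ax;e=np.array([np.cos(th),0,np.sin(th)])
  o=[]
  for n,F in(("w",W),("sc",S),("sd",D)):
    phi=np.linspace(0,6.283,60)
    c=np.array([pr(F,b+.013*(np.cos(p)*e+np.sin(p)*np.array([0,1,0]))) for p in phi]);t=np.array([pr(F,top+.01*(np.cos(p)*e+np.sin(p)*np.array([0,1,0]))) for p in phi])
    o.append((n,"bot u%.0f-%.0f v%.0f-%.0f"%(c[:,0].min(),c[:,0].max(),c[:,1].min(),c[:,1].max()),"top u%.0f-%.0f v%.0f-%.0f"%(t[:,0].min(),t[:,0].max(),t[:,1].min(),t[:,1].max())))
  print(th,o)
E
```

```text
0 [('w', 'bot u296-340 v208-249', 'top u295-341 v255-297'), ('sc', 'bot u210-222 v202-209', 'top u208-218 v179-184'), ('sd', 'bot u357-368 v162-166', 'top u359-368 v138-142')]
0.1 [('w', 'bot u296-340 v217-259', 'top u295-341 v254-298'), ('sc', 'bot u209-221 v200-208', 'top u208-218 v178-184'), ('sd', 'bot u360-371 v162-166', 'top u359-368 v139-142')]
0.15 [('w', 'bot u296-340 v222-264', 'top u295-341 v254-299'), ('sc', 'bot u209-221 v199-207', 'top u208-218 v178-185'), ('sd', 'bot u361-372 v162-166', 'top u359-368 v139-142')]
0.2 [('w', 'bot u296-340 v227-269', 'top u295-341 v253-299'), ('sc', 'bot u208-221 v198-206', 'top u208-218 v178-185'), ('sd', 'bot u362-373 v162-166', 'top u360-368 v139-142')]
0.25 [('w', 'bot u296-340 v231-275', 'top u295-341 v253-299'), ('sc', 'bot u208-220 v197-206', 'top u208-218 v178-185'), ('sd', 'bot u364-374 v162-166', 'top u360-368 v138-142')]
0.3 [('w', 'bot u296-340 v236-280', 'top u295-341 v253-300'), ('sc', 'bot u207-220 v195-205', 'top u208-218 v178-185'), ('sd', 'bot u365-376 v162-166', 'top u360-368 v138-142')]
```

The tilt is about 0.2 rad about the pads, and the wrist, scene and side views agree. I'll turn the tool +0.2 about its y to stand the handle upright, and shift +15 mm in x so its foot is over the pocket.

```bash
python3 -m inch '[[1,0.375,0,0,0,0,0],[1,0,0,0,0,0.42,0],[1,0,0,0,0,0.42,0],[1,0,0,0,0,0.42,0],[1,0,0,0,0,0.42,0],[1,0,0,0,0,0,0],[1,-0.1,0,0.49,0,0,0],[1,-0.1,0,0.49,0,0,0],[1,-0.1,0,0.49,0,0,0],[1,0,0,0,0,0,0]]'; python3 -m inch '[[1,0,0,0,0,0,0]]'
cat >chk.py <<'E'
from h import *; from bench import arm;import cv2,sys
from scipy.spatial.transform import Rotation as R
n=sys.argv[1];st=arm.state();print(np.round(st["eef_pos"],4),np.round(R.from_rotvec(st["ee_rot"]).as_matrix()[:,2],3))
x,y,z=np.array(st["eef_pos"])+[-.0147,0,.015]
for c in("side","scene"):
    f=arm.grab_frame(c);cv2.imwrite(f"pics/{n}{c}.png",f["image"][:,:,::-1]);h=cv2.cvtColor(f["image"],cv2.COLOR_RGB2HSV);g=h[...,2]
    pj=lambda p:(lambda q:q[:2]/q[2])(f["intrinsics"]@(np.linalg.inv(f["extrinsics"])@[*p,1])[:3])
    b=pj((x,y,z));t=pj((x,y,z+.06));print(c,"pred bottom",b.round(1),"top",t.round(1),"edges b",pj((x-.013,y,z)).round(1),pj((x+.013,y,z)).round(1))
    for v in (int(b[1])-4,int(b[1])):print(v,int(b[0])-14,' '.join(f"{p[1]}/{p[2]}" for p in h[v,int(b[0])-14:int(b[0])+15]))
    u=int(b[0]);print("col",u,int(b[1])-8,' '.join(f"{p[1]}/{p[2]}" for p in h[int(b[1])-8:int(b[1])+9,u]))
    v=int(t[1]);print("top",v,int(t[0])-12,' '.join(f"{p[1]}/{p[2]}" for p in h[v,int(t[0])-12:int(t[0])+13]))
E
python3 chk.py a
```

```text
time: 11.65
eef_pos: [0.565, -0.2184, 0.0516]
ee_rot: [3.122, -0.078, 0.31]
force: [0.1, -0.3, -0.5]
finger_gap: 0.0247
finger_force: 25.0
time: 11.75
eef_pos: [0.5664, -0.2188, 0.0541]
ee_rot: [3.12, -0.078, 0.315]
force: [0.5, 0.5, -0.4]
finger_gap: 0.025
finger_force: 25.0
[ 0.5664 -0.2188  0.0541] [ 0.2  -0.01 -0.98]
side pred bottom [362.3 187.3] top [363.1 164.8] edges b [367.5 187.9] [357.1 186.6]
183 348 151/59 145/58 132/62 117/70 113/77 107/81 98/83 90/82 83/83 68/79 50/77 36/77 37/83 50/92 77/99 103/106 111/115 113/124 115/126 122/115 134/99 136/92 124/97 114/103 112/107 110/109 109/112 112/114 113/115
187 348 156/49 155/51 149/58 141/65 128/74 118/84 111/87 113/88 109/89 113/90 113/90 110/90 111/87 113/90 113/99 111/110 110/118 112/127 116/128 123/116 139/101 147/92 149/91 129/95 117/100 113/102 114/105 109/105 111/106
col 362 179 35/108 44/105 51/105 61/105 77/99 93/93 107/93 112/98 113/99 111/101 112/100 114/98 122/94 140/91 151/88 154/88 154/88
top 164 351 110/174 112/171 111/167 112/166 112/164 105/156 87/137 52/112 24/96 11/92 11/91 11/91 8/91 8/94 11/96 11/90 23/88 
[... 210 characters left out ...]
5 9/138 28/109 83/113 95/121 95/121 95/123 96/125 98/130 97/132 96/130 97/123 96/112 99/157 101/212 100/220 99/219 99/219 101/218 99/218 99/217 99/217
228 204 98/219 98/221 96/222 97/224 96/224 98/224 97/223 98/221 100/220 101/164 98/122 97/118 95/121 95/121 95/124 95/126 96/128 96/130 96/125 94/120 98/120 110/156 117/148 124/132 127/129 116/150 107/188 102/219 97/225
col 218 220 97/129 97/129 97/129 94/127 96/125 96/125 97/124 96/122 95/124 97/121 95/121 97/121 106/125 125/126 126/127 125/126 128/126
top 206 203 82/192 39/144 11/135 11/138 9/138 11/139 9/135 63/138 102/207 117/221 130/219 135/218 137/216 133/217 134/217 133/218 135/212 130/186 107/153 86/95 24/85 14/128 11/139 13/139 11/138
```

The handle's foot and ferrule lie within a pixel of the prediction in both views, so it's upright over the pocket. I'll lower it.

```bash
python3 -m inch '[[1,-0.05,0,0.245,0,0,0],[1,-0.05,0,0.245,0,0,0],[1,-0.05,0,0.245,0,0,0],[1,-0.05,0,0.245,0,0,0],[1,-0.025,0,0.122,0,0,0],[1,0,0,0,0,0,0],[1,0,0,0,0,0,0]]'; python3 -m inch '[[1,-0.015,0,0.074,0,0,0],[1,0,0,0,0,0,0]]'; python3 -m inch '[[1,-0.01,0,0.05,0,0,0],[1,0,0,0,0,0,0]]'
```

```text
time: 12.55
eef_pos: [0.566, -0.2189, 0.0085]
ee_rot: [3.12, -0.079, 0.316]
force: [-0.8, -0.4, -0.6]
finger_gap: 0.0253
finger_force: 25.0
time: 12.75
eef_pos: [0.5659, -0.2189, 0.0054]
ee_rot: [3.12, -0.079, 0.316]
force: [0.4, 0.2, -0.3]
finger_gap: 0.0249
finger_force: 25.0
time: 12.95
eef_pos: [0.5658, -0.2189, 0.0032]
ee_rot: [3.12, -0.079, 0.315]
force: [0.2, 0.6, 0.8]
finger_gap: 0.0248
finger_force: 25.0
```

```bash
python3 -m inch '[[1,-0.01,0,0.05,0,0,0],[1,0,0,0,0,0,0]]'; python3 -m inch '[[1,-0.005,0,0.025,0,0,0],[1,0,0,0,0,0,0]]';python3 -m inch '[[1,-0.005,0,0.025,0,0,0],[1,0,0,0,0,0,0]]'; python3 -m inch '[[1,-0.005,0,0.025,0,0,0],[1,0,0,0,0,0,0]]'
```

```text
time: 13.15
eef_pos: [0.5658, -0.2189, 0.0011]
ee_rot: [3.12, -0.079, 0.315]
force: [-0.3, 1.0, -0.3]
finger_gap: 0.0253
finger_force: 25.0
time: 13.35
eef_pos: [0.5659, -0.2189, 0.0003]
ee_rot: [3.12, -0.079, 0.315]
force: [-0.2, 0.2, -0.4]
finger_gap: 0.0251
finger_force: 25.0
time: 13.55
eef_pos: [0.5664, -0.219, 0.0]
ee_rot: [3.119, -0.079, 0.317]
force: [-4.1, 0.8, 12.5]
finger_gap: 0.0249
finger_force: 25.0
time: 13.75
eef_pos: [0.567, -0.2191, -0.0003]
ee_rot: [3.118, -0.078, 0.319]
force: [-5.6, 2.1, 21.8]
finger_gap: 0.0251
finger_force: 25.0
```

Contact on the cork. I'll ease off, soften the grip so the handle can settle, then open and withdraw.

```bash
python3 -m inch '[[1,0.006,0,-0.03,0,0,0],[1,0,0,0,0,0,0],[1,0,0,0,0,0,0],[1,0,0,0,0,0,0]]' 4; python3 -m inch '[[0.4,0,0,0,0,0,0],[0.3,0,0,0,0,0,0],[0.2,0,0,0,0,0,0],[0.1,0,0,0,0,0,0],[0,0,0,0,0,0,0],[0,0,0,0,0,0,0],[0,0,0,0,0,0,0]]'; python3 chk.py b
```

```text
time: 14.15
eef_pos: [0.5661, -0.219, -0.0003]
ee_rot: [3.119, -0.079, 0.316]
force: [-1.4, -0.2, 5.5]
finger_gap: 0.0256
finger_force: 4.0
time: 14.85
eef_pos: [0.5659, -0.2189, -0.0005]
ee_rot: [3.12, -0.079, 0.315]
force: [-0.3, 0.3, 0.4]
finger_gap: 0.0468
finger_force: 0.0
[ 5.659e-01 -2.189e-01 -5.000e-04] [ 0.2  -0.01 -0.98]
side pred bottom [361.8 206.7] top [362.6 185.3] edges b [366.9 207.4] [356.7 206. ]
202 347 140/51 152/52 154/53 125/59 81/66 40/77 18/84 12/88 6/89 8/90 11/91 11/94 16/98 28/99 58/96 93/96 108/106 111/117 110/127 113/126 118/106 135/81 150/75 151/81 156/85 151/86 152/87 146/91 130/110
206 347 161/65 154/63 150/63 162/63 162/63 141/65 134/80 122/96 116/103 106/99 87/91 67/88 54/89 67/88 94/87 109/96 110/109 114/119 113/126 115/124 119/107 131/82 147/71 153/75 151/81 152/84 152/84 156/85 149/89
col 361 198 32/104 38/101 43/101 48/100 58/96 66/93 78/92 82/90 94/87 105/85 120/83 127/84 144/83 155/82 154/83 154/81 155/74
top 185 350 140/51 136/60 126/71 117/76 110/79 87/82 51/85 23/89 11/89 8/91 8/91 8/90 11/90 14/94 20/100 33/93 48/75 40/70 52/84 72/92 86/92
[... 181 characters left out ...]
6/120 96/120 98/122 95/123 95/123 95/129 96/130 98/130 94/127 94/122 97/116 104/96 112/80 107/74 105/73 116/81 128/106 123/112 121/93 113/86
247 207 127/122 126/123 117/124 99/124 98/102 111/110 110/130 112/134 107/129 99/124 96/120 94/120 96/120 95/121 95/126 98/128 94/128 93/126 95/121 96/120 110/141 115/171 115/135 119/109 123/112 123/116 123/114 123/110 122/94
col 221 239 97/132 95/131 96/130 97/129 95/129 96/128 94/127 97/126 95/126 97/124 95/123 97/124 110/128 111/87 117/87 126/111 126/111
top 226 206 9/137 28/119 94/184 100/216 98/218 99/220 97/223 97/224 106/222 125/221 133/221 134/222 133/222 133/221 133/222 133/222 133/219 119/205 103/216 99/220 99/222 100/221 103/218 100/138 53/72
```

The handle stands upright in the pocket, with the ferrule at (218,226) as predicted. Withdrawing straight up.

```bash
python3 -m inch '[[-0.2,0,0,0,0,0,0],[-0.2,0.05,0,-0.245,0,0,0],[-0.2,0.05,0,-0.245,0,0,0],[-0.2,0.1,0,-0.49,0,0,0],[-0.2,0.1,0,-0.49,0,0,0],[-0.2,0.1,0,-0.49,0,0,0],[-0.2,0.1,0,-0.49,0,0,0],[-0.2,0.1,0,-0.49,0,0,0],[-0.2,0.1,0,-0.49,0,0,0],[-0.2,0.1,0,-0.49,0,0,0]]'; python3 -m inch '[[-0.2,-0.8,0,-0.5,0,0,0],[-0.2,-0.8,0,0,0,0,0],[-0.2,-0.8,0,0,0,0,0],[-0.2,0,0,0,0,0,0],[-0.2,0,0,0,0,0,0],[-0.2,0,0,0,0,0,0]]'
python3 - <<'E'
from h import *; from bench import arm;import cv2
for c in("side","scene"):
    f=arm.grab_frame(c);cv2.imwrite(f"pics/z{c}.png",f["image"][:,:,::-1]);h=cv2.cvtColor(f["image"],cv2.COLOR_RGB2HSV)
    pj=lambda p:(lambda q:q[:2]/q[2])(f["intrinsics"]@(np.linalg.inv(f["extrinsics"])@[*p,1])[:3])
    for z in(.013,.073):print(c,z,pj((.552,-.2185,z)).round(1))
    for v in((180,185,192,200,204) if c=="side" else(226,236,247)):
        u=350 if c=="side" else 206;print(v,u,' '.join(f"{p[1]}/{p[2]}" for p in h[v,u:u+27]))
    m0=cv2.imread(f"pics/{c}0.png").astype(int);m=f["image"][:,:,::-1].astype(int);d=np.abs(m-m0).max(2)
    r=(slice(215,365),slice(225,360)) if c=="side" else (slice(160,240),slice(310,432))
    ys,xs=np.where(d[r]>40);print("dispenser diff",len(xs),(xs.min()+r[1].start,xs.max()+r[1].start,ys.min()+r[0].start,ys.max()+r[0].start) if len(xs) else "")
E
```

```text
time: 15.95
eef_pos: [0.5659, -0.2188, 0.1615]
ee_rot: [3.119, -0.078, 0.317]
force: [-0.1, 0.3, -0.2]
finger_gap: 0.0562
finger_force: 0.0
time: 16.55
eef_pos: [0.4689, -0.214, 0.1607]
ee_rot: [3.119, -0.078, 0.317]
force: [-0.4, 0.9, -0.6]
finger_gap: 0.0568
finger_force: 0.0
side 0.013 [361.4 207.2]
side 0.073 [362.2 185.9]
180 350 125/90 119/94 112/100 110/107 111/117 112/128 112/139 112/146 112/152 113/156 112/159 114/154 120/136 131/111 145/97 149/94 151/91 153/90 137/95 121/103 114/110 112/112 109/112 112/112 111/113 110/116 112/118
185 350 145/51 132/62 129/69 116/77 116/79 113/81 112/82 111/87 121/99 129/113 140/120 148/121 151/120 153/118 153/115 155/107 152/99 151/91 154/88 145/88 137/91 123/95 112/100 111/103 109/105 112/105 111/110
192 350 151/81 151/81 155/82 154/83 147/85 150/85 145/86 130/90 129/93 137/91 140/91 143/93 144/99 146/110 145/123 138/135 135/134 136/120 141/105 148/95 151/93 145/97 130/116 119/144 112/162 110/169 111/168
200 350 157/73 154/76 156/77 153/80 148/81 152/82 137/84 125/86 113/90 111/92 113/88 114/92 111/99 111/110 114/119 112/127 115/129 123/11
[... 433 characters left out ...]
9/211 101/210 101/212 101/215 100/217 101/218 109/216 128/216 135/216 136/216 135/217 135/216 135/216 135/218 135/214 120/196 103/208 102/215 102/216 103/212 102/212 102/218 99/219 99/220 98/221
236 206 100/217 101/218 101/218 102/213 102/207 106/178 115/144 123/129 107/119 96/117 96/120 97/121 98/122 96/122 98/127 97/132 97/131 94/127 95/121 95/118 117/120 128/120 129/117 127/116 124/115 127/114 124/117
247 206 127/122 126/121 124/121 128/120 125/116 121/97 109/108 112/125 114/130 108/125 101/121 97/116 95/116 96/117 97/118 98/122 99/124 97/126 94/122 95/118 98/117 111/136 113/165 113/131 120/106 125/110 125/112
dispenser diff 260 (np.int64(310), np.int64(349), np.int64(170), np.int64(239))
```

```bash
python3 -c "
from bench import arm;print(arm.job_done())"
```

```text
the job is handed in; nothing more can be done
None
```

The job is handed in at about 17 s: the handle stands upright, ferrule up, on the cork in the empty pocket; after the lift the flap was seen sprung shut and the knob standing. One risk is that the wrist force read about 60 N as the handle dragged past the flap on the way out; if that counts as the gripper's body pressing, it is over the 40 N limit.

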